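# Lock the blender spindle and take off its drive coupling

### The arm

A 7-joint arm with a two-finger parallel gripper is mounted at the origin on the work surface. World frame = base frame: x ahead of the robot, y to its left, z up, the work surface at z = 0. Lengths are in m, angles in rad, forces in N, time in s.
With the tool pointing down it reaches from about 0.425 to 0.95 m from the base axis. Payload 4.7 kg.
Tool frame: the origin (TCP) lies between the finger pads; the fingertips stand 17 mm ahead of it and the grasp point (between the pads) lies 2 mm behind it; z points along the fingers, y is the line along which they close (so a half turn about z gives the same grasp; the last joint's range is limited). The gripper opens to 87 mm and grips with 3 to 60 N. Pads are 19 mm wide; open, the fingers measure 117 mm over their backs; the gripper's body (75 mm by 190 mm) begins 51 mm behind the grasp point.
Start: joints at [-1.168, 0.469, -0.049, 1.532, 0.024, 1.141, -0.082], TCP at [0.282, 0.613, 0.215] pointing down, gripper open.
Joint ranges: [-2.59, 2.59], [-0.33, 1.99], [-1.39, 1.29], [0.1, 2.45], [-1.04, 4.18], [0.21, 1.99], [-2.66, 2.66]. Speed limits (rad/s): [2.57, 2.57, 3.14, 3.14, 3.14, 3.14, 3.14].

### API

Orientations are given as [roll, pitch, yaw] about the fixed x, y, z axes, in that order (R = Rz(yaw) Ry(pitch) Rx(roll)).
In Python, from plant import observe, cams, order gives the robot as it stands.
- The arm moves only by the shell command python3 -m inch 'ROWS' [OPENING]. ROWS is JSON, a list of rows, each a list of 2 entries, a list of its own where there are three numbers: the shift along the tool's x, y, z in mm, then the turn, a rotation vector about the tool's x, y, z in degrees. In form: [[[dx, dy, dz], [wx, wy, wz]], ...]. A call has exactly 8 rows; each row shifts and turns the commanded pose from where the row before left it, along the tool's axes as they then stand; what a row does not reach is not made up. A row lasts 1/12 s, in which the tool goes at most 41.7 mm and 7.16 degrees, less where a joint would pass 70% of its speed; a pose out of reach is approached as far as the arm can. A call with a gripper value outside its range is refused whole. OPENING is the opening, from 0 (shut) to 1 (fully open), set as the call begins (- or left out, the last holds). The fingers move at their own pace and stop on an object; the grip force is fixed at half the most. Time passes only in rows, so rows that do not move let the fingers close, or fill a call up. It gives the time, the measured TCP pose, the force, the opening and the grip force at its end, in the units of the state.
- observe(): the state, without advancing time (a new reading comes with each control period).
- cams.camera(name): name is "scene" or "side" or "wrist"; returns a dict with "image" (420x560x3 uint8, red, green, blue), "range_z" (420x560 float32, m along the optical axis (not along the pixel's ray), 0 where there is no reading), "mtx" (3x3 intrinsics, pixels), "dist" ([k1, k2, p1, p2, k3] as OpenCV has them; the pictures are not rectified), "cam_to_world" (4x4, takes a point from camera to world coordinates); the wrist camera has in their place "T_tool_cam" (4x4, takes a point from camera to tool coordinates, whose origin is the TCP and whose axes are the flange's). Camera axes: x right, y up, looking along -z (the intrinsics and any distortion apply to the point x, -y, -z); pixel columns grow to the right and rows downward; lengths in m; the calibration is good to about 2 mm. A picture is of the moment at which its call begins: read the wrist's pose just before it.
- order.finish_job(): hands the job in; it is judged then, once.
The state is a dict: "time_s": time; "joint_pos": joint angles; "joint_velocities": joint speeds; "joint_torque": joint torques, N m; "tool_pos": TCP position; "eef_rot": TCP orientation; "contact_force": force on the tool from outside, world axes, zero at the start; "wrist_torque": the same for the moment, N m; "opening": opening from 0.0 (shut) to 1.0 (fully open); "grasp_force": force on a finger pad.
Only numpy, scipy, OpenCV 4.12 (cv2) and the standard library are available. Lean on these libraries where they do the work, as an engineer would, in place of code of your own. Each camera call takes 0.05 s, during which the arm holds its last target. There are 200 camera calls.

### The job

The drive coupling of the blender that stands without its jar has to come off: slide the flat fork key from the counter fully home into the slot in the side of the blender's deck, until its handle meets the deck, so that it locks the spindle, and leave it in there. Nobody knows which hand the coupling's thread is: if it stops dead one way, it loosens the other way, so turn it until it comes free, lift it off and finish while still holding it in the gripper, in the air, about a hand's breadth (8 cm) above its seat, with everything else on the counter left where it is.

Things in the scene. Friction and masses are not known exactly. Their poses are not given: they have to be found in the camera images.
- blender: jarless blender's motor base, fixed: steel box 180 x 180 mm, 130 mm high, with a black deck 150 x 150 mm on it (top 144 mm above the counter). Origin: centre of its underside; z up. The slot opens in the deck's side facing the base's own +y (robot's left). Rubber posts, 18 mm across, 26 mm high, on the deck's corners, 60 mm off the axis in x and y. The box forms a 15 mm sill before the slot.
- slot_mouth (a point): middle of the slot's mouth, on the slot's floor (level with the sill), 130 mm above the counter and 75 mm from the spindle's axis along the base's +y. The slot is 48 mm wide and 8 mm high, roofed by the deck, and runs level along the base's -y to the spindle. Axes as the blender's.
- spindle_axis (a point): point on the spindle's upright axis at the height of the slot's floor. In the slot the spindle has a shoulder with two flats 24 mm apart, along the slot within a few degrees; it turns freely, with the coupling, until the fork sits over the flats. The fork's rounded tips turn the flats true as they enter.
- key_handle (a point): centre (half-way up) of the black handle of the loose fork key (110 g) lying flat on the counter: handle 84 mm long, 24 wide, 20 high. x along the key from handle to fork, z up. From the handle's front end (42 mm ahead) a steel blade 46 mm wide, 5 thick, underside flush with the handle's, runs 95 mm farther and ends in a fork open 26 mm wide, 37 deep.
- key_fork (a point): point on the underside of the key midway between the fork's prongs, 117 mm ahead of the handle's centre and 20 mm short of the prong tips; it lies on the spindle's axis when the key is fully home and the handle's front end touches the deck. x and z as for the handle.
- key: the whole fork key; origin on its underside where blade and handle meet; x towards the fork.
- coupling_mid (a point): centre (half-way up) of the loose aluminium drive coupling (120 g) seated on the spindle, on its axis: a round cap 56 mm across with 16 narrow flats, 32 mm high, with a dark six-pointed drive star 8 mm high and 31 mm across on top. Seated, its skirt ends 149 mm and its top lies 181 mm above the counter.
- coupling: the whole coupling; origin at its underside's centre. Coarse two-start thread, left- or right-handed at random, spring-tight. Key home, it turns with a light drag (below 0.4 N m): the wrong way it stops dead within 30 degrees; the right way it comes free 45 to 65 degrees from the start, springs up 3 mm and lifts straight off, until a stop at about 100 degrees. Without the key the spindle turns along and it never loosens.
- blender2: twin blender, fixed, to be left alone, 0.30 m to the right (-y) of the first with the same heading: same base, with its jar on, 373 mm high and 124 mm wide at the top, jar handle to +x. Origin: centre of its underside.
- pepper_mill_mid (a point): centre of a turned wooden pepper mill, 188 mm high, 56 mm across, standing behind the blender; to be left alone
- spice_jar_mid (a point): centre of a glass spice jar, 100 mm high, 52 mm across, standing; to be left alone
- oil_bottle_mid (a point): centre of a green glass oil bottle, 200 mm high, 60 mm across, standing; to be left alone
- salt_bowl: white ceramic salt bowl, 90 mm across, 45 mm high; origin under its centre; to be left alone
- chef_knife: chef's knife lying flat, 200 mm blade, 120 mm wooden handle; origin where blade and handle meet, x to the point; to be left alone
- grater: rasp grater lying flat, 200 mm steel blade, 120 mm green handle 26 mm high; origin where they meet, x along the blade; to be left alone
- wooden_spoon: wooden spoon lying flat, 280 mm long; origin in its middle; to be left alone

How it is judged:
By the outcome, as a careful person would: the job done as asked, in the order asked, and still so for the second after the job is handed in, while the arm keeps its last pose, push and grip.
It also fails if it takes over 58 s, if anything falls off the work surface, if the arm or the gripper's body presses on something with over 40 N, if the wrist force passes 120 N, or if a joint passes its speed limit or range.

## Working session

There is one attempt and no reset: what is moved stays moved. The work goes in short steps, Python scripts to look and compute and a shell command to move; the robot and the scene stay as the last step left them, time stands still between calls to the robot, and variables do not carry over. Pictures are saved under pics/ and viewed, at most 10 in all, crops included, and the job is handed in when it is done.

```bash
ls; mkdir -p pics; cat > h.py <<'E'
import numpy as np, cv2
from plant import observe, cams, order
from scipy.spatial.transform import Rotation as R
def Ttool(s):
    T=np.eye(4);T[:3,:3]=R.from_euler('xyz',s['eef_rot']).as_matrix();T[:3,3]=s['tool_pos'];return T
def grab(n):
    s=observe();c=cams.camera(n)
    c['T']=c['cam_to_world'] if n!='wrist' else Ttool(s)@c['T_tool_cam']
    return c
def rays(c,px):
    px=np.asarray(px,float).reshape(-1,1,2)
    u=cv2.undistortPoints(px,c['mtx'],np.array(c['dist'],float)).reshape(-1,2)
    d=np.c_[u[:,0],-u[:,1],-np.ones(len(u))]
    return c['T'][:3,3],d@np.array(c['T'])[:3,:3].T
def onplane(c,px,z):
    o,d=rays(c,px);return o+d*((z-o[2])/d[:,2])[:,None]
def cloud(c):
    h,w=c['range_z'].shape;v,u=np.mgrid[:h,:w]
    o,d=rays(c,np.c_[u.ravel(),v.ravel()])
    P=o+d*c['range_z'].reshape(-1,1);P[c['range_z'].ravel()==0]=np.nan
    return P.reshape(h,w,3)
def save(c,n):cv2.imwrite('pics/'+n,c['image'][:,:,::-1])
E
python3 - <<'E'
from h import *
import pickle
s=observe();print(s)
ims=[]
for n in ['scene','side','wrist']:
    c=grab(n);pickle.dump(c,open(n+'.pkl','wb'));save(c,n+'.png');print(n,c['T'][:3,3].round(3),(-c['T'][:3,2]).round(2))
E
```

```text
pics
{'time_s': 0.0, 'joint_pos': array([-1.16791168,  0.4694275 , -0.04858588,  1.53367946,  0.024129  ,
        1.14103329, -0.08229378]), 'joint_velocities': array([ 7.14879456e-05,  4.79304941e-04,  1.21461869e-03,  5.49654590e-04,
       -6.96358255e-04, -1.24781805e-03, -1.57203011e-04]), 'joint_torque': array([ 8.00742200e-04, -5.07988822e+01, -8.00128584e-02, -2.36142308e+01,
       -6.12539914e-02,  3.81993013e-02,  1.78437117e-04]), 'tool_pos': array([0.2822276 , 0.61248372, 0.21381497]), 'eef_rot': array([-3.13963440e+00,  1.03821374e-04,  2.70984966e+00]), 'contact_force': array([0.41658141, 0.77408193, 0.03622958]), 'wrist_torque': array([ 0.00933669, -0.02118858,  0.00180871]), 'grasp_force': 0.0, 'opening': 0.9967371858724857}
scene [1.067 0.656 1.262] [-0.37 -0.44 -0.82]
side [ 0.415 -0.614  0.955] [ 0.13  0.61 -0.78]
wrist [0.213 0.644 0.384] [ 0.25 -0.12 -0.96]
```

View pics/scene.png

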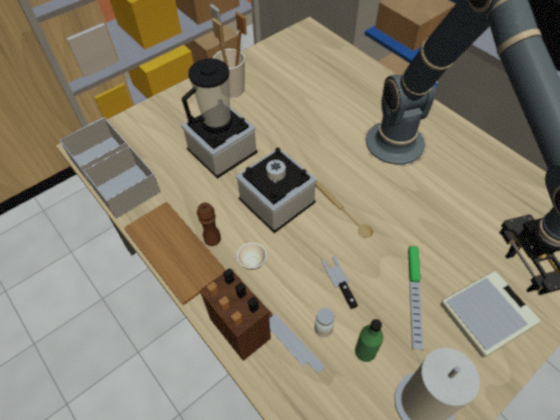

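View pics/side.png

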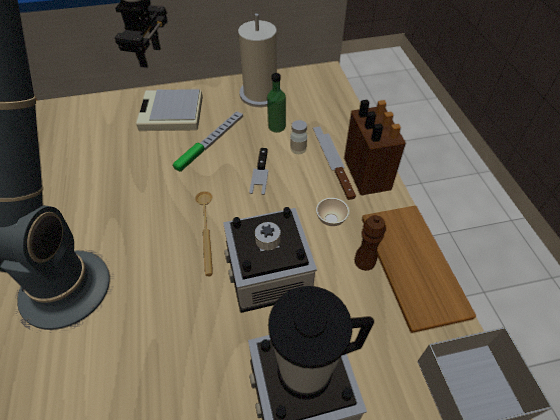

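The scene shows the key with its handle at about (347,295) and fork at (335,270), and the coupling at (276,170). In the side view the key handle is at (263,157), the fork at (259,182) and the coupling at (267,235).

```bash
python3 - <<'E'
from h import *
import pickle
for n,hb,kb,cb,bb in [('scene',(325,275,365,315),(315,250,365,310),(262,158,292,186),(230,145,325,230)),('side',(252,145,274,175),(245,145,275,197),(250,218,285,252),(215,200,320,310))]:
    c=pickle.load(open(n+'.pkl','rb'));P=cloud(c);im=c['image'].astype(int)
    def box(b):
        m=np.zeros(im.shape[:2],bool);m[b[1]:b[3],b[0]:b[2]]=1;return m
    dark=(im.max(2)<60)&box(hb)
    z=P[...,2]
    m=dark&(z>0.012)&(z<0.03);
    for nm,mm in [('handle dark',dark),('handle top',m)]:
        v,u=np.where(mm)
        if len(u)<5: print(n,nm,len(u));continue
        q=onplane(c,np.c_[u,v],0.02)[:,:2]
        r=cv2.minAreaRect(q.astype(np.float32)*1000);print(n,nm,len(u),np.round(np.nanmedian(z[mm]),4),r)
    sat=im.max(2)-im.min(2)
    bl=box(kb)&(sat<35)&(im.max(2)>70); v,u=np.where(bl);q=onplane(c,np.c_[u,v],0.005)
    print('blade',len(u),q.mean(0),cv2.minAreaRect((q[:,:2]*1000).astype(np.float32)))
    # blender deck top
    B=P[box(bb)]
    d=B[(B[:,2]>0.139)&(B[:,2]<0.149)];print('deck',len(d),cv2.minAreaRect((d[:,:2]*1000).astype(np.float32)),np.median(d[:,2]))
    k=P[box(cb)];k=k[(k[:,2]>0.175)&(k[:,2]<0.195)];print('coup',len(k),cv2.minEnclosingCircle((k[:,:2]*1000).astype(np.float32)),k.mean(0))
    b=B[(B[:,2]>0.123)&(B[:,2]<0.135)];print('sill',cv2.minAreaRect((b[:,:2]*1000).astype(np.float32)))
    t=P.reshape(-1,3);print('table z',np.nanmedian(t[:,2]))
    big=cv2.resize(c['image'][kb[1]-10:kb[3]+10,kb[0]-10:kb[2]+10,::-1],None,fx=5,fy=5,interpolation=2);cv2.imwrite(f'pics/k_{n}.png',big)
E
```

```text
scene handle dark 154 0.0184 ((564.2828369140625, 326.2398376464844), (80.97589111328125, 20.14225196838379), 71.02656555175781)
scene handle top 150 0.0185 ((564.28271484375, 326.2398681640625), (80.97589874267578, 20.142229080200195), 71.02661895751953)
blade 556 [0.54403319 0.26128201 0.005     ] ((552.8689575195312, 270.07635498046875), (176.6485595703125, 110.03567504882812), 49.706844329833984)
deck 1366 ((501.2112121582031, -71.6269760131836), (153.53421020507812, 153.3435821533203), 2.6427974700927734) 0.14361938975422683
coup 232 ((501.46148681640625, -71.33409881591797), 29.23824119567871) [ 0.50326895 -0.06933298  0.18213761]
sill ((500.48333740234375, -72.85419464111328), (183.8733367919922, 185.69688415527344), 1.9044963121414185)
table z -0.001061135768705035
side handle dark 144 0.0184 ((559.7081909179688, 316.204833984375), (91.91362762451172, 22.41155242919922), 73.34114837646484)
side handle top 130 0.0187 ((559.92138671875, 318.2969665527344), (87.7828369140625, 21.620555877685547), 73.34114837646484)
blade 360 [0.53684833 0.25326865 0.005     ] ((546.6783447265625, 283.4327697753906), (190.93377685546875, 49.23305892944336), 72.74607849121094)
deck 2797 ((500.94866943359375, -70.50308227539062), (150.53103637695312, 154.12188720703125), 1.631769061088562) 0.1436053294987817
coup 449 ((500.6299743652344, -70.97203826904297), 28.912418365478516) [ 0.50011985 -0.07381912  0.18225718]
sill ((500.8287353515625, -70.89808654785156), (180.23851013183594, 185.1675262451172), 1.592120885848999)
table z 0.00016775495720977585
```

```bash
cat >> h.py <<'E'
def delta(p,yaw=None,s=None,n=1):
    """tool-frame shift (mm, with the present axes) and rotation vector (deg) to reach p, tool down with yaw (deg)"""
    s=s or observe();T=Ttool(s)
    d=T[:3,:3].T@(np.asarray(p)-T[:3,3])*1000
    w=np.zeros(3)
    if yaw is not None:
        w=(R.from_matrix(T[:3,:3]).inv()*R.from_euler('xyz',[180,0,yaw],degrees=True)).as_rotvec(degrees=True)
    print('t',round(s['time_s'],2),'shift',d.round(1),'turn',w.round(2),'F',s['contact_force'].round(1),'op',round(s['opening'],3),'g',round(s['grasp_force'],1),'j7',s['joint_pos'][6].round(2))
E
python3 -m inch '[[[-35,-13.5,-6],[0,0,0]],[[-35,-13.5,-6],[0,0,0]],[[-35,-13.5,-6],[0,0,0]],[[-35,-13.5,-6],[0,0,0]],[[-35,-13.5,-6],[0,0,0]],[[-35,-13.5,-6],[0,0,0]],[[-35,-13.5,-6],[0,0,0]],[[-35,-13.5,-6],[0,0,0]]]'
python3 -c "
from h import *
delta([.562,.322,.2],72)"
```

```text
time_s: 0.82
tool_pos: [0.4925, 0.3962, 0.263]
eef_rot: [-3.141, -0.0, 2.71]
contact_force: [-0.5, -0.1, 0.4]
opening: 1.0
grasp_force: 0.0
t 0.82 shift [-94.2 -38.2  62.9] turn [-2.000e-02  0.000e+00  8.326e+01] F [-0.5 -0.1  0.4] op 1.0 g 0.0 j7 0.41
```

```bash
python3 -m inch '[[[-32,-13,10],[0,0,0]],[[-32,-13,10],[0,0,0]],[[-30,-12,10],[0,0,7]],[[0,0,8],[0,0,7]],[[0,0,8],[0,0,7]],[[0,0,8],[0,0,7]],[[0,0,8],[0,0,7]],[[0,0,0],[0,0,7]]]' >/dev/null
python3 -m inch '[[[0,0,0],[0,0,7]],[[0,0,0],[0,0,7]],[[0,0,0],[0,0,7]],[[0,0,0],[0,0,7]],[[0,0,0],[0,0,7]],[[0,0,0],[0,0,6]],[[0,0,0],[0,0,0]],[[0,0,0],[0,0,0]]]'
python3 - <<'E'
from h import *
import pickle
delta([.562,.322,.2],72)
c=grab('wrist');pickle.dump(c,open('w1.pkl','wb'));save(c,'w1.png')
E
```

```text
time_s: 2.15
tool_pos: [0.5607, 0.3241, 0.2005]
eef_rot: [-3.141, 0.001, 1.264]
contact_force: [-0.5, 0.3, -0.0]
opening: 1.0
grasp_force: 0.0
t 2.15 shift [-1.6  1.8  0.5] turn [-0.02  0.04  0.44] F [-0.5  0.3 -0. ] op 1.0 g 0.0 j7 -0.74
```

View pics/w1.png

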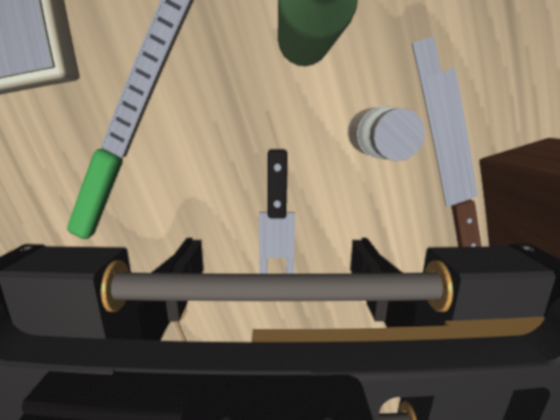

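The wrist view shows the key's handle spanning about (270–287, 150–217) with the blade running down to about (262–295, 265), where the gripper hides the prongs.

```bash
cat >> h.py <<'E'
def key(c,b,zt=0.02):
    x0,y0,x1,y1=b
    im=c['image'].astype(int);m=np.zeros(im.shape[:2],np.uint8)
    m[y0:y1,x0:x1]=(im.max(2)<70)[y0:y1,x0:x1]
    m=cv2.morphologyEx(m,cv2.MORPH_CLOSE,np.ones((9,9)))
    v,u=np.where(m>0);q=onplane(c,np.c_[u,v],zt)[:,:2]*1000
    r=cv2.minAreaRect(q.astype(np.float32));print('handle',len(u),np.round(q.mean(0),1),r)
    return r
E
python3 - <<'E'
from h import *
import pickle
c=pickle.load(open('w1.pkl','rb'))
key(c,(255,135,300,228))
P=cloud(c);z=P[...,2];print('ztop',np.nanmedian(z[160:210,274:283]),'table',np.nanmedian(z[150:200,200:240]),'blade',np.nanmedian(z[225:250,270:285]))
im=c['image'].astype(int)
# blade edges via brightness/saturation rows
for r in (225,235,245,252):
    sat=(im[r].max(1)-im[r].min(1))
    xs=np.where((sat[250:305]<30))[0]+250; print(r,xs.min(),xs.max(),(onplane(c,[[xs.min()-.5,r],[xs.max()+.5,r]],0.005)*1000).round(1).tolist())
E
```

```text
handle 1234 [561.5 326.9] ((561.3340454101562, 325.52783203125), (80.93331146240234, 21.129047393798828), 72.01996612548828)
ztop 0.020536969117334825 table 0.0003722214266898838 blade 0.005375327129949065
225 259 294 [[521.9, 279.1, 5.0], [565.9, 265.2, 5.0]]
235 259 294 [[517.6, 266.1, 5.0], [562.0, 252.1, 5.0]]
245 259 294 [[513.1, 252.8, 5.0], [558.0, 238.6, 5.0]]
252 259 294 [[509.9, 243.3, 5.0], [555.2, 229.0, 5.0]]
```

```bash
python3 -c "
from h import *
delta([.5596,.3203,.0205],72.2)"
python3 -m inch '[[[4,0,30],[0,0,0]],[[0,0,30],[0,0,0]],[[0,0,30],[0,0,0]],[[0,0,30],[0,0,0]],[[0,0,30],[0,0,0]],[[0,0,20],[0,0,0]],[[0,0,0],[0,0,0]],[[0,0,0],[0,0,0]]]'
python3 -c "
from h import *
delta([.5596,.3203,.0205],72.2)"
```

```text
t 2.2 shift [-3.900e+00  1.000e-01  1.801e+02] turn [-0.02  0.02  0.22] F [-0.4  0.1 -0.4] op 1.001 g 0.0 j7 -0.74
time_s: 2.87
tool_pos: [0.5618, 0.3274, 0.0301]
eef_rot: [-3.14, 0.001, 1.262]
contact_force: [0.8, 0.7, 0.4]
opening: 1.0
grasp_force: 0.0
t 2.87 shift [-7.5  0.1  9.6] turn [-0.08  0.08  0.12] F [0.8 0.7 0.4] op 1.0 g 0.0 j7 -0.68
```

```bash
python3 -m inch '[[[-7.5,0,5],[0,0,0]],[[0,0,4.5],[0,0,0]],[[0,0,0],[0,0,0]],[[0,0,0],[0,0,0]],[[0,0,0],[0,0,0]],[[0,0,0],[0,0,0]],[[0,0,0],[0,0,0]],[[0,0,0],[0,0,0]]]'
python3 -m inch '[[[0,0,0],[0,0,0]],[[0,0,0],[0,0,0]],[[0,0,0],[0,0,0]],[[0,0,0],[0,0,0]],[[0,0,0],[0,0,0]],[[0,0,0],[0,0,0]],[[0,0,0],[0,0,0]],[[0,0,0],[0,0,0]]]' 0
python3 -c "
from h import *
delta([.5596,.3203,.0205],72.2)"
```

```text
time_s: 3.53
tool_pos: [0.5601, 0.3209, 0.0216]
eef_rot: [3.141, -0.0, 1.261]
contact_force: [0.4, -0.7, 0.3]
opening: 1.0
grasp_force: 0.0
time_s: 4.2
tool_pos: [0.56, 0.3206, 0.0214]
eef_rot: [-3.142, -0.0, 1.261]
contact_force: [0.1, -0.1, 0.9]
opening: 0.481
grasp_force: 0.0
t 4.2 shift [-0.4 -0.3  0.9] turn [-0.   -0.    0.06] F [ 0.1 -0.1  0.9] op 0.481 g 0.0 j7 -0.67
```

```bash
python3 -m inch '[[[0,0,1],[0,0,0]],[[0,0,0],[0,0,0]],[[0,0,0],[0,0,0]],[[0,0,0],[0,0,0]],[[0,0,0],[0,0,0]],[[0,0,0],[0,0,0]],[[0,0,0],[0,0,0]],[[0,0,0],[0,0,0]]]'
python3 -c "
from h import *
delta([.5596,.3203,.0205],72.2)"
```

```text
time_s: 4.87
tool_pos: [0.56, 0.3207, 0.0204]
eef_rot: [3.142, -0.0, 1.261]
contact_force: [-0.1, -0.4, -0.0]
opening: 0.011
grasp_force: 0.0
t 4.87 shift [-0.5 -0.2 -0.1] turn [ 0.   -0.01  0.06] F [-0.1 -0.4 -0. ] op 0.011 g 0.0 j7 -0.67
```

```bash
python3 - <<'E'
from h import *
import pickle
s=grab('scene');w=grab('wrist');d=grab('side')
a=cv2.resize(s['image'][225:335,290:410],(400,366));b=cv2.resize(w['image'],(400,300));e=cv2.resize(d['image'][100:210,205:325],(400,366))
o=np.zeros((600,800,3),np.uint8);o[:300,:400]=b;o[:300,400:]=cv2.resize(a,(400,300));o[300:,:400]=cv2.resize(e,(400,300))
cv2.imwrite('pics/chk.png',o[:,:,::-1])
E
```

```text
(no output)
```

View pics/chk.png

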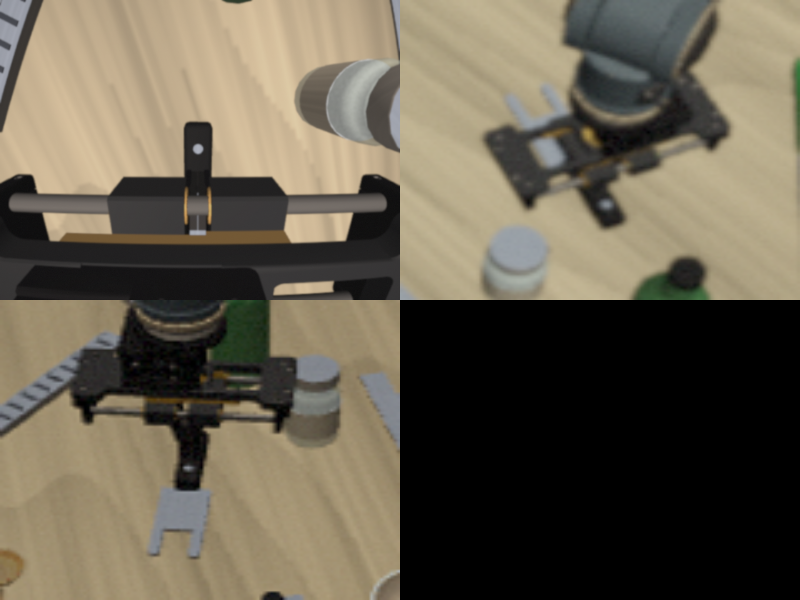

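The close-up shows the handle running under the jaws, which look nearly shut, so the grip is doubtful. A small test lift will tell.

```bash
python3 -c "
from h import *
s=observe();print(s)
c=grab('wrist');P=cloud(c);print('before',P[180:260:10,278].round(3))"
python3 -m inch '[[[0,0,0],[0,0,0]],[[0,0,0],[0,0,0]],[[0,0,0],[0,0,0]],[[0,0,-5],[0,0,0]],[[0,0,-10],[0,0,0]],[[0,0,-15],[0,0,0]],[[0,0,0],[0,0,0]],[[0,0,0],[0,0,0]]]'
python3 -c "
from h import *
c=grab('wrist');P=cloud(c);print('after',P[160:260:10,278].round(3))
print(c['range_z'][260:300:5,270:288:4].round(3))"
```

```text
{'time_s': 5.0167, 'joint_pos': array([-0.80229654,  0.64825721,  0.30766614,  1.7782024 , -0.26977981,
        0.75644729, -0.66533905]), 'joint_velocities': array([ 0.00075117, -0.00073342,  0.0013    , -0.00075279,  0.00106541,
       -0.00132258,  0.0001096 ]), 'joint_torque': array([ 1.23509755e-03, -5.21426511e+01,  5.29265642e+00, -1.72638524e+01,
       -4.86926758e-02, -1.72014220e-02,  5.01144120e-05]), 'tool_pos': array([0.55995291, 0.3206609 , 0.02033896]), 'eef_rot': array([-3.14156381e+00, -7.90072239e-05,  1.26122317e+00]), 'contact_force': array([ 0.22458412, -0.05483944, -0.03676129]), 'wrist_torque': array([-0.04570443,  0.02909448,  0.01417513]), 'grasp_force': 0.0, 'opening': 0.006612592316558087}
before [[0.574 0.361 0.021]
 [0.572 0.355 0.021]
 [0.57  0.35  0.021]
 [0.568 0.344 0.02 ]
 [0.566 0.338 0.02 ]
 [0.564 0.332 0.021]
 [0.564 0.33  0.03 ]
 [0.563 0.329 0.043]]
time_s: 5.73
tool_pos: [0.5609, 0.3211, 0.0518]
eef_rot: [3.14, -0.002, 1.261]
contact_force: [-0.4, -0.7, 0.1]
opening: 0.008
grasp_force: 0.0
after [[0.576 0.366 0.001]
 [0.575 0.362 0.02 ]
 [0.573 0.356 0.021]
 [0.571 0.349 0.021]
 [0.569 0.342 0.021]
 [0.566 0.335 0.02 ]
 [0.564 0.328 0.02 ]
 [0.562 0.321 0.021]
 [0.564 0.33  0.061]
 [0.564 0.33  0.075]]
[[0.149 0.15  0.15  0.149 0.15 ]
 [0.143 0.143 0.15  0.143 0.144]
 [0.138 0.138 0.139 0.14  0.138]
 [0.086 0.088 0.087 0.087 0.088]
 [0.085 0.086 0.087 0.085 0.087]
 [0.085 0.086 0.084 0.085 0.086]
 [0.084 0.085 0.084 0.084 0.084]
 [0.085 0.084 0.085 0.084 0.085]]
```

```bash
python3 -m inch '[[[0,0,-20],[0,0,0]],[[0,0,-25],[0,0,0]],[[0,0,-25],[0,0,0]],[[0,0,-20],[0,0,0]],[[0,0,0],[0,0,0]],[[0,0,0],[0,0,0]],[[0,0,0],[0,0,0]],[[0,0,0],[0,0,0]]]' 0.4
python3 - <<'E'
from h import *
for n in ['side','scene']:
    T=np.linalg.inv(Ttool(observe()))
    c=grab(n);P=cloud(c).reshape(-1,3);Q=P@T[:3,:3].T+T[:3,3]
    for z0 in np.arange(-60,40,6):
        q=Q[(abs(Q[:,0])<.03)&(abs(Q[:,1])<.06)&(Q[:,2]*1000>z0)&(Q[:,2]*1000<z0+6)]*1000
        if len(q): print(n,z0,len(q),'x',q[:,0].min().round(),q[:,0].max().round(),'y',np.percentile(q[:,1],[0,25,50,75,100]).round())
    if n=='side':
        p=np.array([*observe()['tool_pos']]);
        A=c['image'];T2=np.linalg.inv(c['T']);q=T2[:3,:3]@p+T2[:3,3]
        uv=cv2.projectPoints(np.array([[q[0],-q[1],-q[2]]]),np.zeros(3),np.zeros(3),c['mtx'],np.array(c['dist'],float))[0].ravel();print('tcp px',uv)
        u,v=uv.astype(int);a=A[max(v-50,0):v+50,u-65:u+65];cv2.imwrite('pics/f.png',cv2.resize(a[:,:,::-1],None,fx=5,fy=5,interpolation=2))
E
```

```text
time_s: 6.45
tool_pos: [0.5588, 0.3202, 0.1386]
eef_rot: [-3.139, 0.002, 1.261]
contact_force: [-0.1, -0.4, 0.2]
opening: 0.395
grasp_force: 0.0
side -60 24 x -12.0 8.0 y [-33. -23. -20.  20.  29.]
side -54 19 x -13.0 11.0 y [-29. -23. -18.  23.  29.]
side -48 19 x -12.0 7.0 y [-30. -23. -19.  18.  28.]
side -42 16 x -13.0 7.0 y [-28. -20.  18.  23.  26.]
side -36 13 x -13.0 4.0 y [-28. -23. -19.  17.  23.]
side -30 16 x -12.0 1.0 y [-26. -23. -19.  16.  25.]
side -24 14 x -14.0 -2.0 y [-26. -20.  16.  21.  25.]
side -18 14 x -16.0 -4.0 y [-26. -22.  16.  22.  25.]
side -12 9 x -11.0 -7.0 y [-27. -21. -18.  18.  22.]
tcp px [259.97972653 127.72413813]
scene -60 6 x 3.0 9.0 y [-29. -22. -21. -20. -18.]
scene -54 2 x 3.0 6.0 y [-19. -18. -18. -17. -17.]
scene -48 2 x -0.0 2.0 y [-18. -18. -18. -18. -18.]
scene -42 2 x -7.0 -4.0 y [-19. -18. -18. -17. -17.]
scene -36 7 x -7.0 10.0 y [-27. -25. -21. -19. -18.]
scene -30 5 x -10.0 10.0 y [-24. -22. -19. -18. -17.]
scene -24 4 x 6.0 9.0 y [-23. -21. -19. -19. -18.]
scene -18 10 x -11.0 10.0 y [-26. -20. -19. -18.  23.]
scene -12 7 x -2.0 9.0 y [-25. -20. -17.  19.  25.]
scene -6 1 x -3.0 -3.0 y [-20. -20. -20. -20. -20.]
```

View pics/f.png

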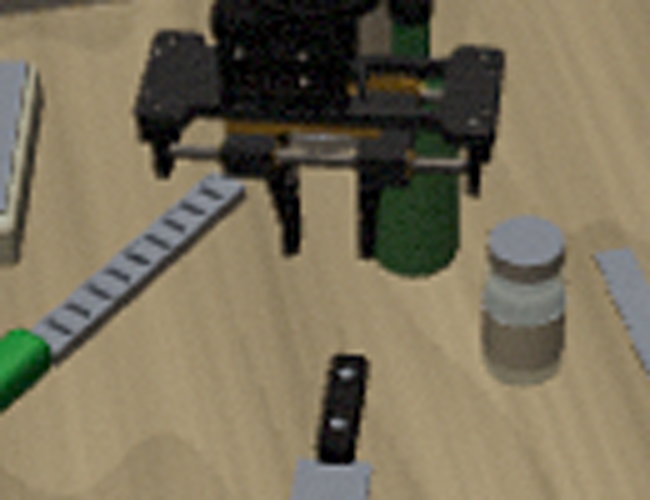

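The picture shows the fingers ending close to the reported TCP height. The depth data put the tips about 5 mm *behind* the TCP, not 17 mm ahead, so I have to go about 22 mm lower. I'll descend again and watch the force.

```bash
python3 -m inch '[[[0,0.5,25],[0,0,0]],[[0,0,30],[0,0,0]],[[0,0,30],[0,0,0]],[[0,0,25],[0,0,0]],[[0,0,15],[0,0,0]],[[0,0,8],[0,0,0]],[[0,0,0],[0,0,0]],[[0,0,0],[0,0,0]]]' 0.5
python3 -m inch '[[[0,0,2],[0,0,0]],[[0,0,2],[0,0,0]],[[0,0,2],[0,0,0]],[[0,0,0],[0,0,0]],[[0,0,0],[0,0,0]],[[0,0,0],[0,0,0]],[[0,0,0],[0,0,0]],[[0,0,0],[0,0,0]]]'
python3 -c "
from h import *
delta([.5596,.3203,.00],72.2)"
```

```text
time_s: 7.22
tool_pos: [0.5606, 0.3204, 0.0073]
eef_rot: [-3.142, 0.0, 1.261]
contact_force: [0.8, 0.8, 0.6]
opening: 0.502
grasp_force: 0.0
time_s: 7.88
tool_pos: [0.5605, 0.3206, 0.0015]
eef_rot: [3.142, -0.0, 1.261]
contact_force: [0.3, 1.1, -0.4]
opening: 0.499
grasp_force: 0.0
t 7.88 shift [-0.5 -0.8  1.5] turn [ 0.   -0.02  0.06] F [ 0.3  1.1 -0.4] op 0.499 g 0.0 j7 -0.66
```

```bash
python3 -m inch '[[[0,-0.8,2],[0,0,0]],[[0,0,0],[0,0,0]],[[0,0,0],[0,0,0]],[[0,0,0],[0,0,0]],[[0,0,0],[0,0,0]],[[0,0,0],[0,0,0]],[[0,0,0],[0,0,0]],[[0,0,0],[0,0,0]]]' 0
python3 -c "
from h import *
delta([.5596,.3203,.00],72.2)"
```

```text
time_s: 8.55
tool_pos: [0.5597, 0.3207, -0.0007]
eef_rot: [-3.142, -0.0, 1.261]
contact_force: [0.5, -0.0, -0.5]
opening: 0.272
grasp_force: 30.0
t 8.55 shift [-0.4  0.1 -0.7] turn [-0.   -0.    0.06] F [ 0.5 -0.  -0.5] op 0.272 g 30.0 j7 -0.66
```

```bash
python3 -m inch '[[[0,0,-10],[0,0,0]],[[0,0,-25],[0,0,0]],[[0,0,-30],[0,0,0]],[[0,0,-35],[0,0,0]],[[0,0,-35],[0,0,0]],[[0,0,-25],[0,0,0]],[[0,0,-5],[0,0,0]],[[0,0,0],[0,0,0]]]'
python3 - <<'E'
from h import *
import pickle
for n,bb in [('scene',(230,145,325,230)),('side',(215,200,320,310))]:
    c=pickle.load(open(n+'.pkl','rb'));P=cloud(c)[bb[1]:bb[3],bb[0]:bb[2]].reshape(-1,3)*1000
    post=P[(P[:,2]>163)&(P[:,2]<175)]
    ctr=[]
    for sx in (-1,1):
        for sy in (-1,1):
            g=np.array([501+60*sx,-71+60*sy]);q=post[np.hypot(*(post[:,:2]-g).T)<16];q=q[q[:,2]>167];ctr.append((cv2.minEnclosingCircle(q[:,:2].astype(np.float32))[0] if len(q)>3 else (np.nan,)*2));print(len(q),np.round(ctr[-1],1),end=' ')
    ctr=np.array(ctr);print(n,'mean',np.nanmean(ctr,0))
    for a,b in [(0,1),(2,3)]: print('yaw y-edges',-np.degrees(np.arctan2(*(ctr[b]-ctr[a]))))
    for a,b in [(0,2),(1,3)]: d=ctr[b]-ctr[a];print('yaw x',np.degrees(np.arctan2(d[1],d[0])))
    # deck +y edge
    d=P[(P[:,2]>140)&(P[:,2]<148)];X=np.arange(440,562,4)
    e=[(x+2,d[(d[:,0]>=x)&(d[:,0]<x+4)][:,1].max()) for x in X if ((d[:,0]>=x)&(d[:,0]<x+4)).sum()>3];e=np.array(e);f=np.polyfit(*e.T,1);r=e[:,1]-np.polyval(f,e[:,0]);e=e[abs(r)<2*r.std()];f=np.polyfit(*e.T,1);print('deck +y edge at 501:',np.polyval(f,501),'yaw',np.degrees(np.arctan(f[0])))
E
```

```text
time_s: 9.22
tool_pos: [0.5609, 0.3212, 0.1672]
eef_rot: [3.139, -0.004, 1.261]
contact_force: [0.0, 0.2, -1.1]
opening: 0.269
grasp_force: 30.0
15 [ 443.3 -132.2] 17 [440.5 -13. ] 21 [ 562.4 -128.4] 16 [561.1  -9. ] scene mean [501.80745697 -70.65041208]
yaw y-edges 1.3391424875801503
yaw y-edges 0.595300639299536
yaw x 1.8185978456725476
yaw x 1.9201048519479311
deck +y edge at 501: 2.699768635037646 yaw 2.3701101435120497
46 [ 442.3 -132.8] 34 [439.  -13.6] 43 [ 562.9 -129.4] 28 [558.4 -10. ] side mean [500.64984894 -71.47751355]
yaw y-edges 1.5455044344545608
yaw y-edges 2.184795227543577
yaw x 1.612612334425899
yaw x 1.747980665896203
deck +y edge at 501: 2.8639709793835113 yaw 1.7542762800506506
```

```bash
python3 -c "
from h import *
delta([.4938,.1688,.15],91.75)"
```

```text
t 9.22 shift [-165.7  -17.4   16.4] turn [  0.2   -0.21 -19.5 ] F [ 0.   0.2 -1.1] op 0.269 g 30.0 j7 -0.72
```

```bash
python3 -m inch '[[[-30,-3,0],[0,0,0]],[[-35,-4,3],[0,0,0]],[[-35,-4,3],[0,0,0]],[[-35,-4,3],[0,0,0]],[[-30,-2,3],[0,0,-5]],[[0,0,2],[0,0,-7]],[[0,0,2],[0,0,-7]],[[0,0,0],[0,0,-0.5]]]'
python3 - <<'E'
from h import *
import pickle
delta([.4938,.1688,.15],91.75)
for n in ['scene','side']:
    s=observe();c=grab(n);pickle.dump((s,c),open(n+'2.pkl','wb'))
    P=cloud(c);Q=P.reshape(-1,3)
    zt=s['tool_pos'][2]+.0007
    # blade: z near zt+.005, region y in [0,.13]
    m=(abs(P[...,2]-(zt+.005))<.008)&(abs(P[...,0]-.497)<.04)&(P[...,1]>0.03)&(P[...,1]<.12)
    v,u=np.where(m);q=onplane(c,np.c_[u,v],zt+.005)[:,:2]*1000
    print(n,len(u),cv2.minAreaRect(q.astype(np.float32)), 'z',np.median(P[m][:,2])-zt)
    for y0 in range(30,120,10):
        k=q[(q[:,1]>y0)&(q[:,1]<=y0+10)]
        if len(k)>3: print(y0,len(k),k[:,0].min().round(1),k[:,0].max().round(1),end=' | ')
    print()
    save(c,n+'2.png')
a=cv2.resize(cv2.imread('pics/scene2.png')[120:260,220:400],(400,311));b=cv2.resize(cv2.imread('pics/side2.png')[100:260,190:340],(400,427))
o=np.zeros((427,800,3),np.uint8);o[:311,:400]=a;o[:,400:]=b;cv2.imwrite('pics/pre.png',o)
E
```

```text
time_s: 9.88
tool_pos: [0.4914, 0.1677, 0.1465]
eef_rot: [-3.138, 0.001, 1.603]
contact_force: [0.0, -0.0, -0.7]
opening: 0.273
grasp_force: 30.0
t 9.88 shift [ 1.1  2.4 -3.5] turn [-0.22  0.07  0.09] F [ 0.  -0.  -0.7] op 0.273 g 30.0 j7 -0.25
scene 120 ((495.0398864746094, 59.505455017089844), (48.38634490966797, 49.99927520751953), 0.5501694679260254) z 0.004066726388323727
30 11 473.6 516.0 | 40 24 471.6 518.7 | 50 23 472.1 519.0 | 60 22 472.8 519.2 | 70 32 470.7 517.1 | 80 8 471.2 499.1 | 
side 381 ((492.9836120605469, 77.63894653320312), (46.289127349853516, 88.36254119873047), 1.6000609397888184) z 0.004207884443691662
30 18 472.4 514.7 | 40 29 471.1 516.5 | 50 29 470.9 516.6 | 60 30 470.6 516.1 | 70 57 469.9 515.6 | 80 56 470.4 515.1 | 90 56 469.6 515.7 | 100 56 469.3 515.2 | 110 48 469.1 514.6 |
```

View pics/pre.png

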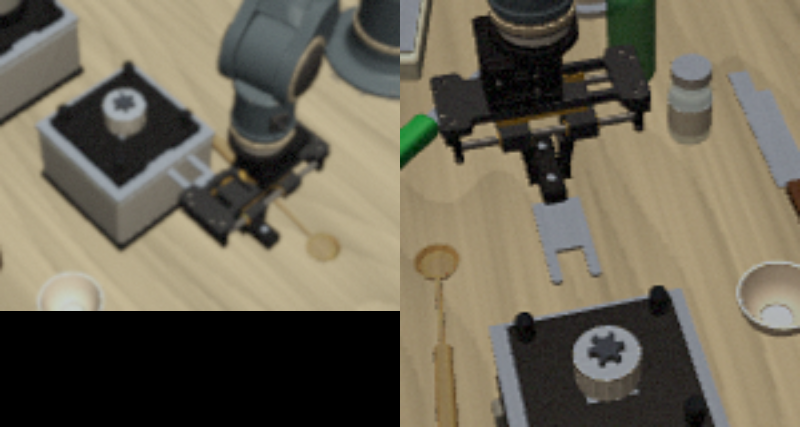

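```bash
python3 - <<'E'
from h import *
import pickle
for n in ['scene','side']:
    s,c=pickle.load(open(n+'2.pkl','rb'));P=cloud(c)*1000;zt=s['tool_pos'][2]*1000+.7
    m=(abs(P[...,2]-(zt+5))<8)&(abs(P[...,0]-494)<21)&(P[...,1]>20)&(P[...,1]<125);q=P[m]
    A=np.c_[q[:,0]-494,q[:,1]-80,np.ones(len(q))];k=np.linalg.lstsq(A,q[:,2]-zt,rcond=None)[0];print(n,len(q),k,q[:,1].min(), 'predicted tip y',s['tool_pos'][1]*1000-131)
    d=P[(abs(P[...,0]-501)<70)&(abs(P[...,1]+71)<70)&(abs(P[...,2]-144)<4)];print('deck z',np.median(d[:,2]))
    dd=P[(abs(P[...,0]-501)<85)&(P[...,1]>6)&(P[...,1]<16)&(abs(P[...,2]-130)<5)];print('sill z',len(dd),np.median(dd[:,2]))
E
python3 -m inch '[[[0,2.8,3],[0,0,0]],[[0,0,3],[0,0,0]],[[0,0,3],[0,0,0]],[[0,0,3],[0,0,0]],[[0,0,2.5],[0,0,0]],[[0,0,1],[0,0,0]],[[0,0,0],[0,0,0]],[[0,0,0],[0,0,0]]]'
python3 -c "
from h import *
delta([.4975,.040,.1308],91.75)"
```

```text
scene 97 [-0.01291763  0.04655681  5.03176329] 34.16989382935953 predicted tip y 36.6609294118941
deck z 143.60916411517576
sill z 144 129.36655975750477
side 360 [-3.68225109e-03  8.22408828e-03  4.13685140e+00] 35.881877763038084 predicted tip y 37.178917870993615
deck z 143.66655167604858
sill z 37 129.8547646344943
time_s: 10.65
tool_pos: [0.496, 0.1688, 0.1328]
eef_rot: [-3.142, -0.0, 1.601]
contact_force: [0.6, 0.4, -1.1]
opening: 0.273
grasp_force: 30.0
t 10.65 shift [-128.8   -2.4    2. ] turn [-0.   -0.    0.01] F [ 0.6  0.4 -1.1] op 0.273 g 30.0 j7 -0.24
```

```bash
cat > blade.py <<'E'
from h import *
import pickle
for n,ax in [('scene',501.5),('side',500.8)]:
    print(pickle.load(open(n+'2.pkl','rb'))[0]['tool_pos'].round(4)) 
    s=observe();c=grab(n);P=cloud(c);zt=s['tool_pos'][2]+.0007
    m=(abs(P[...,2]-(zt+.005))<.006)&(abs(P[...,0]-.497)<.04)&(P[...,1]>0.042)&(P[...,1]<(.075 if n=='scene' else .125))
    v,u=np.where(m);q=onplane(c,np.c_[u,v],zt+.005)[:,:2]*1000
    L=[]
    for y0 in range(40,125,5):
        k=q[(q[:,1]>y0)&(q[:,1]<=y0+5),0]
        if len(k)>6 : L.append((y0+2.5,(k.min()+k.max())/2,np.ptp(k)))
    L=np.array(L);L=L[abs(L[:,2]-46)<4];ym=L[:,0].mean()
    print(n,s['tool_pos'].round(4),'mid',L[:,1].mean().round(2),'at y',ym,'want',round(ax-.0305*(ym+71.1),2),'slope deg',-np.degrees(np.polyfit(L[:,0],L[:,1],1)[0]).round(2),len(L),L[:,2].mean())
delta([.4975,.040,.1308],91.75)
E
python3 blade.py
```

```text
[0.4914 0.1677 0.1465]
scene [0.496  0.1688 0.1328] mid 499.19 at y 57.5 want 497.58 slope deg 0.26 7 45.12868551312963
[0.4918 0.1682 0.1468]
side [0.4961 0.1689 0.1329] mid 497.29 at y 82.5 want 496.12 slope deg 1.58 17 44.547518496824736
t 10.75 shift [-128.9   -2.6    2.2] turn [ 0.02 -0.02  0.  ] F [ 0.4  0.4 -1.2] op 0.274 g 30.0 j7 -0.24
```

```bash
python3 -m inch '[[[0,-1.6,1.5],[0,0,0]],[[0,0,0],[0,0,0]],[[-8,0,0],[0,0,0]],[[-8,0,0],[0,0,0]],[[-7,0,0],[0,0,0]],[[-4,0,0],[0,0,0]],[[-4,0,0],[0,0,0]],[[-4,0,0],[0,0,0]]]'
python3 -c "
from h import *
delta([.4975,.040,.1308],91.75)"
```

```text
time_s: 11.42
tool_pos: [0.4956, 0.1332, 0.1314]
eef_rot: [3.141, -0.0, 1.601]
contact_force: [-0.9, -0.7, -1.2]
opening: 0.271
grasp_force: 30.0
t 11.42 shift [-93.2  -0.9   0.6] turn [ 0.01 -0.01 -0.02] F [-0.9 -0.7 -1.2] op 0.271 g 30.0 j7 -0.17
```

Tips are at about the mouth with no contact so far. I'll go in gently.

```bash
python3 -m inch '[[[-3,0,0],[0,0,0]],[[-3,0,0],[0,0,0]],[[-3,0,0],[0,0,0]],[[-3,0,0],[0,0,0]],[[-3,0,0],[0,0,0]],[[-2,0,0],[0,0,0]],[[0,0,0],[0,0,0]],[[0,0,0],[0,0,0]]]'
python3 -c "
from h import *
delta([.4975,.040,.1308],91.75);print(observe()['wrist_torque'])"
```

```text
time_s: 12.08
tool_pos: [0.496, 0.1168, 0.1313]
eef_rot: [3.142, -0.0, 1.601]
contact_force: [0.5, 0.4, -1.3]
opening: 0.275
grasp_force: 30.0
t 12.08 shift [-76.8  -0.9   0.5] turn [ 0.   -0.01  0.  ] F [ 0.5  0.4 -1.3] op 0.275 g 30.0 j7 -0.14
[-0.01305999  0.07146883 -0.01867439]
```

```bash
python3 -m inch '[[[-5,0,0],[0,0,0]],[[-5,0,0],[0,0,0]],[[-5,0,0],[0,0,0]],[[-5,0,0],[0,0,0]],[[-5,0,0],[0,0,0]],[[-4,0,0],[0,0,0]],[[0,0,0],[0,0,0]],[[0,0,0],[0,0,0]]]'
python3 -c "
from h import *
delta([.4975,.040,.1308],91.75);print(observe()['wrist_torque'])"
```

```text
time_s: 12.75
tool_pos: [0.4969, 0.0875, 0.1314]
eef_rot: [3.142, -0.0, 1.601]
contact_force: [0.1, -0.7, -0.7]
opening: 0.274
grasp_force: 30.0
t 12.75 shift [-47.5  -0.9   0.5] turn [ 0.   -0.01 -0.03] F [ 0.1 -0.7 -0.7] op 0.274 g 30.0 j7 -0.08
[-0.07775425  0.07888817 -0.05690759]
```

```bash
python3 -m inch '[[[-4,0,0],[0,0,0]],[[-4,0,0],[0,0,0]],[[-4,0,0],[0,0,0]],[[-4,0,0],[0,0,0]],[[-4,0,0],[0,0,0]],[[-4,0,0],[0,0,0]],[[0,0,0],[0,0,0]],[[0,0,0],[0,0,0]]]'
python3 -c "
from h import *
delta([.4975,.040,.1308],91.75);print(observe()['wrist_torque'])"
```

```text
time_s: 13.42
tool_pos: [0.4977, 0.0636, 0.1313]
eef_rot: [3.142, -0.0, 1.601]
contact_force: [0.1, -0.4, -0.7]
opening: 0.27
grasp_force: 30.0
t 13.42 shift [-23.5  -0.9   0.5] turn [ 0.   -0.01 -0.03] F [ 0.1 -0.4 -0.7] op 0.27 g 30.0 j7 -0.03
[-0.00189345  0.05293231 -0.01462652]
```

```bash
python3 -m inch '[[[-4,0,0],[0,0,0]],[[-4,0,0],[0,0,0]],[[-4,0,0],[0,0,0]],[[-3,0,0],[0,0,0]],[[-3,0,0],[0,0,0]],[[-2,0,0],[0,0,0]],[[-1.5,0,0],[0,0,0]],[[0,0,0],[0,0,0]]]'
python3 -c "
from h import *
delta([.4975,.040,.1308],91.75);print(observe()['wrist_torque'])"
```

```text
time_s: 14.08
tool_pos: [0.4983, 0.042, 0.1313]
eef_rot: [3.142, -0.0, 1.601]
contact_force: [-0.2, -0.3, -1.9]
opening: 0.272
grasp_force: 30.0
t 14.08 shift [-2.  -0.9  0.5] turn [ 0.   -0.   -0.02] F [-0.2 -0.3 -1.9] op 0.272 g 30.0 j7 0.01
[0.05036235 0.08504928 0.02931795]
```

```bash
python3 -m inch '[[[-1,0,0.3],[0,0,0]],[[-1,0,0.3],[0,0,0]],[[-1,0,0],[0,0,0]],[[-0.7,0,0],[0,0,0]],[[-0.7,0,0],[0,0,0]],[[0,0,0],[0,0,0]],[[0,0,0],[0,0,0]],[[0,0,0],[0,0,0]]]'
python3 -c "
from h import *
delta([.4975,.040,.1308],91.75);print(observe()['wrist_torque'])"
```

```text
time_s: 14.75
tool_pos: [0.4984, 0.0413, 0.1309]
eef_rot: [3.142, -0.004, 1.604]
contact_force: [-0.6, 7.0, 0.6]
opening: 0.269
grasp_force: 30.0
t 14.75 shift [-1.2 -0.9  0.1] turn [ 0.   -0.22  0.13] F [-0.6  7.   0.6] op 0.269 g 30.0 j7 0.02
[ 1.54764154  0.2823172  -0.07314053]
```

```bash
python3 -m inch '[[[-1,0,0],[0,0,0]],[[-1,0,0],[0,0,0]],[[-1,0,0],[0,0,0]],[[-0.5,0,0],[0,0,0]],[[0,0,0],[0,0,0]],[[0,0,0],[0,0,0]],[[0,0,0],[0,0,0]],[[0,0,0],[0,0,0]]]'
python3 - <<'E'
from h import *
delta([.4975,.040,.1308],91.75);print(observe()['wrist_torque'])
c=grab('side');d=grab('scene')
cv2.imwrite('pics/home.png',np.hstack([cv2.resize(c['image'][150:270,200:340],(400,343)),cv2.resize(d['image'][120:240,220:360],(400,343))])[:,:,::-1])
E
```

```text
time_s: 15.42
tool_pos: [0.4984, 0.0412, 0.1311]
eef_rot: [-3.141, -0.008, 1.605]
contact_force: [-1.1, 14.6, 0.7]
opening: 0.273
grasp_force: 30.0
t 15.42 shift [-1.2 -0.9  0.3] turn [-0.01 -0.46  0.23] F [-1.1 14.6  0.7] op 0.273 g 30.0 j7 0.03
[ 3.1519529   0.45252839 -0.08974045]
```

View pics/home.png

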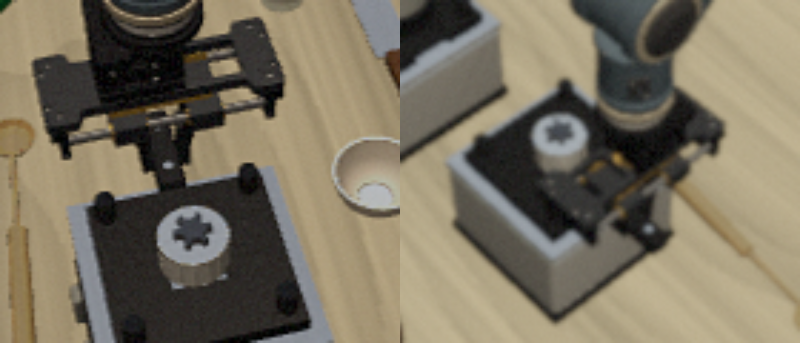

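The handle's front end now touches the deck at about (172,187) on the left, so the key is home. I'll ease off the push, set the key on the sill, release it and rise.

```bash
python3 -m inch '[[[2,0,0],[0,0,0]],[[1.5,0,0.5],[0,0,0]],[[0,0,0.5],[0,0,0]],[[0,0,0.4],[0,0,0]],[[0,0,0],[0,0,0]],[[0,0,0],[0,0,0]],[[0,0,0],[0,0,0]],[[0,0,0],[0,0,0]]]'
python3 -c "
from h import *
delta([.4975,.040,.1308],91.75);print(observe()['wrist_torque'])"
```

```text
time_s: 16.18
tool_pos: [0.4987, 0.0413, 0.1298]
eef_rot: [3.141, -0.004, 1.604]
contact_force: [-0.8, 7.5, 2.2]
opening: 0.268
grasp_force: 30.0
t 16.18 shift [-1.2 -1.2 -1. ] turn [ 0.04 -0.23  0.13] F [-0.8  7.5  2.2] op 0.268 g 30.0 j7 0.02
[ 1.55585743  0.27307027 -0.09975346]
```

```bash
python3 -m inch '[[[0,0,0],[0,0,0]],[[0,0,0],[0,0,0]],[[0,0,0],[0,0,0]],[[0,0,0],[0,0,0]],[[0,0,-5],[0,0,0]],[[0,0,-25],[0,0,0]],[[0,0,-35],[0,0,0]],[[0,0,-35],[0,0,0]]]' 1
python3 - <<'E'
from h import *
delta([.501,-.071,.22],91.75)
c=grab('side');P=cloud(c)
m=(abs(P[...,2]-.150)<.006)&(abs(P[...,0]-.5)<.03)&(P[...,1]>.0)&(P[...,1]<.1)&(c['image'].max(2)<70)
q=P[m]*1000;print(len(q),q.mean(0),cv2.minAreaRect(q[:,:2].astype(np.float32)),'expect centre 497.5,46',q[:,1].min(),q[:,1].max())
k=np.polyfit(q[:,1],q[:,2],1);print(k)
E
```

```text
time_s: 16.85
tool_pos: [0.4976, 0.0373, 0.2302]
eef_rot: [-3.139, 0.001, 1.601]
contact_force: [1.1, 0.4, 0.2]
opening: 0.795
grasp_force: 0.0
t 16.85 shift [-108.3    0.2   10.3] turn [-0.12  0.06 -0.04] F [1.1 0.4 0.2] op 0.795 g 0.0 j7 -0.05
242 [497.23800784  39.85472563 148.78041297] ((503.32080078125, 42.8941535949707), (85.45384216308594, 48.820648193359375), 89.1352310180664) expect centre 497.5,46 0.21651987139226225 85.8460977098876
[1.71926869e-02 1.48095203e+02]
```

Key is seated: its handle spans y from about 0 to 86 mm, along the expected line. Next is the coupling.

```bash
python3 -m inch '[[[-15,0,0],[0,0,0]],[[-30,0,0],[0,0,0]],[[-30,0,0],[0,0,0]],[[-25,0,0],[0,0,0]],[[-8,0.7,0],[0,0,0]],[[0,0,10],[0,0,0]],[[0,0,5],[0,0,0]],[[0,0,0],[0,0,0]]]' 1
python3 - <<'E'
from h import *
delta([.5015,-.0707,.155],91.75)
for n in ('side','scene'):
    c=grab(n);P=cloud(c)*1000;h=P[(abs(P[...,0]-501)<34)&(abs(P[...,1]+71)<34)&(P[...,2]>176)&(P[...,2]<193)];print(n,len(h),h.mean(0) if len(h) else '',h[:,:2].min(0),h[:,:2].max(0))
E
```

```text
time_s: 17.57
tool_pos: [0.5013, -0.068, 0.2124]
eef_rot: [-3.138, -0.001, 1.604]
contact_force: [-0.5, -0.5, 0.4]
opening: 0.998
grasp_force: 0.0
t 17.57 shift [-2.8  0.3 57.4] turn [-0.21 -0.05  0.15] F [-0.5 -0.5  0.4] op 0.998 g 0.0 j7 0.2
side 438 [500.52268092 -73.39120806 182.25343244] [472.97490483 -99.5977112 ] [528.87058368 -42.65634041]
scene 217 [502.09849209 -69.68416857 182.23971769] [ 471.64705408 -100.48504079] [530.38241552 -42.17870071]
```

```bash
python3 -m inch '[[[-2.8,0.3,8],[0,0,0]],[[0,0,12],[0,0,0]],[[0,0,15],[0,0,0]],[[0,0,15],[0,0,0]],[[0,0,8],[0,0,0]],[[0,0,3],[0,0,0]],[[0,0,0],[0,0,0]],[[0,0,0],[0,0,0]]]'
python3 -m inch '[[[0,0,0],[0,0,0]],[[0,0,0],[0,0,0]],[[0,0,0],[0,0,0]],[[0,0,0],[0,0,0]],[[0,0,0],[0,0,0]],[[0,0,0],[0,0,0]],[[0,0,0],[0,0,0]],[[0,0,0],[0,0,0]]]' 0
python3 -c "
from h import *
delta([.5015,-.0707,.151],91.75);print(observe()['wrist_torque'])"
```

```text
time_s: 18.33
tool_pos: [0.5033, -0.0727, 0.1537]
eef_rot: [3.141, 0.0, 1.602]
contact_force: [0.6, -0.6, 0.4]
opening: 1.003
grasp_force: 0.0
time_s: 19.0
tool_pos: [0.5019, -0.0728, 0.1534]
eef_rot: [-3.14, -0.001, 1.602]
contact_force: [-4.3, 0.4, 5.2]
opening: 0.64
grasp_force: 30.0
t 19.0 shift [ 2.1 -0.4  2.4] turn [-0.11 -0.03  0.01] F [-4.3  0.4  5.2] op 0.64 g 30.0 j7 0.26
[-0.03980821  1.00068042  0.04541425]
```

```bash
python3 -m inch '[[[0,0,0],[0,0,0]],[[2,-1.5,1],[0,0,0]],[[0,0,1],[0,0,0]],[[0,0,0],[0,0,0]],[[0,0,0],[0,0,0]],[[0,0,0],[0,0,0]],[[0,0,0],[0,0,0]],[[0,0,0],[0,0,0]]]' 0.75
python3 -m inch '[[[0,0,0],[0,0,0]],[[0,0,0],[0,0,0]],[[0,0,0],[0,0,0]],[[0,0,0],[0,0,0]],[[0,0,0],[0,0,0]],[[0,0,0],[0,0,0]],[[0,0,0],[0,0,0]],[[0,0,0],[0,0,0]]]' 0
python3 -c "
from h import *
delta([.5012,-.0707,.151],91.75);print(observe()['wrist_torque'])"
```

```text
time_s: 19.67
tool_pos: [0.5014, -0.0709, 0.1513]
eef_rot: [3.141, 0.0, 1.601]
contact_force: [0.8, 0.5, -0.2]
opening: 0.749
grasp_force: 0.0
time_s: 20.33
tool_pos: [0.5018, -0.0708, 0.1514]
eef_rot: [3.141, 0.0, 1.602]
contact_force: [2.3, -0.3, -2.3]
opening: 0.643
grasp_force: 30.0
t 20.33 shift [ 0.2 -0.5  0.4] turn [0.06 0.01 0.01] F [ 2.3 -0.3 -2.3] op 0.643 g 30.0 j7 0.26
[-0.12959047 -0.53350924 -0.05977941]
```

```bash
python3 -m inch '[[[0,0,0],[0,0,-3]],[[0,0,0],[0,0,-3]],[[0,0,0],[0,0,-3]],[[0,0,0],[0,0,-3]],[[0,0,0],[0,0,-3]],[[0,0,0],[0,0,-3]],[[0,0,0],[0,0,-1]],[[0,0,0],[0,0,0]]]'
python3 -c "
from h import *
delta([.5012,-.0707,.151],91.75);print(observe()['wrist_torque'])"
```

```text
time_s: 21.0
tool_pos: [0.5011, -0.0709, 0.1514]
eef_rot: [-3.141, -0.0, 1.932]
contact_force: [1.4, 0.0, 0.6]
opening: 0.638
grasp_force: 29.9
t 21.0 shift [0.1 0.2 0.4] turn [-1.000e-02 -3.000e-02  1.895e+01] F [1.4 0.  0.6] op 0.638 g 29.9 j7 0.56
[-0.04829609 -0.17031351 -0.2179618 ]
```

```bash
python3 -m inch '[[[0,0,0],[0,0,-2]],[[0,0,0],[0,0,-2]],[[0,0,0],[0,0,-2]],[[0,0,0],[0,0,-2]],[[0,0,0],[0,0,-2]],[[0,0,0],[0,0,-1]],[[0,0,0],[0,0,-1]],[[0,0,0],[0,0,0]]]'
python3 -c "
from h import *
delta([.5012,-.0707,.151],91.75);print(observe()['wrist_torque'])"
```

```text
time_s: 21.67
tool_pos: [0.5009, -0.071, 0.1514]
eef_rot: [-3.141, -0.0, 2.142]
contact_force: [0.3, 0.8, 2.2]
opening: 0.636
grasp_force: 29.9
t 21.67 shift [0.1 0.4 0.4] turn [-4.000e-02 -2.000e-02  3.099e+01] F [0.3 0.8 2.2] op 0.636 g 29.9 j7 0.76
[-0.2059093   0.16172978 -0.25100941]
```

```bash
python3 -m inch '[[[0,0,0],[0,0,-3]],[[0,0,0],[0,0,-3]],[[0,0,0],[0,0,-3]],[[0,0,0],[0,0,-3]],[[0,0,0],[0,0,-2]],[[0,0,0],[0,0,-1]],[[0,0,0],[0,0,0]],[[0,0,0],[0,0,0]]]'
python3 -c "
from h import *
delta([.5012,-.0707,.151],91.75);print(observe()['wrist_torque'])"
```

```text
time_s: 22.33
tool_pos: [0.501, -0.0711, 0.1516]
eef_rot: [-3.141, -0.0, 2.403]
contact_force: [-2.2, -0.9, 4.8]
opening: 0.64
grasp_force: 29.9
t 22.33 shift [0.1 0.4 0.6] turn [-3.000e-02 -1.000e-02  4.596e+01] F [-2.2 -0.9  4.8] op 0.64 g 29.9 j7 1.0
[-0.2682973   0.44432802 -0.17028262]
```

```bash
python3 -m inch '[[[0,0,0],[0,0,-3]],[[0,0,0],[0,0,-3]],[[0,0,0],[0,0,-3]],[[0,0,0],[0,0,-2]],[[0,0,0],[0,0,0]],[[0,0,0],[0,0,0]],[[0,0,0],[0,0,0]],[[0,0,0],[0,0,0]]]'
python3 -c "
from h import *
delta([.5012,-.0707,.151],91.75);print(observe()['wrist_torque'])"
```

```text
time_s: 23.0
tool_pos: [0.5019, -0.071, 0.1526]
eef_rot: [3.141, 0.001, 2.596]
contact_force: [-1.5, -1.0, 10.3]
opening: 0.641
grasp_force: 30.0
t 23.0 shift [ 0.8 -0.1  1.6] turn [7.0e-02 5.0e-02 5.7e+01] F [-1.5 -1.  10.3] op 0.641 g 30.0 j7 1.18
[-0.26143413  0.60777171 -0.05817218]
```

Upward force jumped to 10 N and the drag torque vanished, so it has come free. I'll turn a little farther, then lift gently.

```bash
python3 -m inch '[[[0,0,-0.5],[0,0,-3]],[[0,0,-0.5],[0,0,-3]],[[0,0,-0.5],[0,0,-2]],[[0,0,-1],[0,0,0]],[[0,0,-1],[0,0,0]],[[0,0,-1],[0,0,0]],[[0,0,0],[0,0,0]],[[0,0,0],[0,0,0]]]'
python3 -c "
from h import *
delta([.5012,-.0707,.151],91.75);print(observe()['wrist_torque'])"
```

```text
time_s: 23.67
tool_pos: [0.5009, -0.0706, 0.1554]
eef_rot: [-3.141, -0.001, 2.736]
contact_force: [0.3, -0.1, -1.5]
opening: 0.641
grasp_force: 30.0
t 23.67 shift [-0.3  0.1  4.4] turn [-4.000e-02 -4.000e-02  6.501e+01] F [ 0.3 -0.1 -1.5] op 0.641 g 30.0 j7 1.31
[-0.05331754 -0.05015812 -0.05121134]
```

```bash
python3 -m inch '[[[0,0,-5],[0,0,0]],[[0,0,-10],[0,0,0]],[[0,0,-15],[0,0,0]],[[0,0,-18],[0,0,0]],[[0,0,-15],[0,0,0]],[[0,0,-10],[0,0,0]],[[0,0,-3],[0,0,0]],[[0,0,0],[0,0,0]]]'
python3 - <<'E'
from h import *
delta([.5012,-.0707,.2314]);c=grab('side');d=grab('scene')
P=cloud(c);m=(abs(P[...,2]-.150)<.006)&(abs(P[...,0]-.5)<.03)&(P[...,1]>.0)&(P[...,1]<.1)&(c['image'].max(2)<70);q=P[m]*1000;print('handle',len(q),q.mean(0),q[:,1].min(),q[:,1].max())
m=(abs(P[...,0]-.501)<.03)&(abs(P[...,1]+.071)<.035)&(P[...,2]>.2)&(P[...,2]<.29)&(c['image'].min(2)>70);q=P[m]*1000;print('coupling',len(q),q.min(0),q.max(0))
cv2.imwrite('pics/end.png',np.hstack([cv2.resize(c['image'][100:300,170:370],(400,400)),cv2.resize(d['image'][80:280,190:390],(400,400))])[:,:,::-1])
E
```

```text
time_s: 24.33
tool_pos: [0.5017, -0.0708, 0.2328]
eef_rot: [3.141, 0.002, 2.736]
contact_force: [-0.0, 0.8, -0.9]
opening: 0.644
grasp_force: 30.0
t 24.33 shift [ 0.6 -0.1  1.4] turn [0. 0. 0.] F [-0.   0.8 -0.9] op 0.644 g 30.0 j7 1.28<stdin>:3: RuntimeWarning: Mean of empty slice.
  ret = um.true_divide(
Traceback (most recent call last):
ValueError: zero-size array to reduction operation minimum which has no identity
```

```bash
python3 - <<'E'
from h import *
c=grab('side');d=grab('scene');print(observe()['tool_pos'],observe()['contact_force'])
for n,k in (('side',c),('scene',d)):
    P=cloud(k)*1000;im=k['image']
    m=(abs(P[...,0]-501)<34)&(abs(P[...,1]+71)<34)&(P[...,2]>200)&(P[...,2]<265)&(im.min(2)>75);q=P[m]
    print(n,len(q),(np.percentile(q,[2,98],axis=0).round(0).tolist() if len(q) else ''))
    m=(abs(P[...,2]-150)<6)&(abs(P[...,0]-498)<20)&(P[...,1]>0)&(P[...,1]<100)&(im.max(2)<80);q=P[m]
    print(' handle',len(q),(q.mean(0),q[:,1].min(),q[:,1].max()) if len(q) else '')
cv2.imwrite('pics/end.png',np.hstack([cv2.resize(c['image'][100:300,170:370],(400,400)),cv2.resize(d['image'][80:280,190:390],(400,400))])[:,:,::-1])
E
```

```text
[ 0.50061173 -0.07074355  0.23086875] [ 0.51427274 -0.58690718 -0.93148048]
side 0 
 handle 0 
scene 19 [[521.0, -81.0, 230.0], [529.0, -57.0, 261.0]]
 handle 172 (array([498.25719826,  45.98021429, 148.93111494]), np.float64(0.8916148690277792), np.float64(87.5419606676835))
```

View pics/end.png

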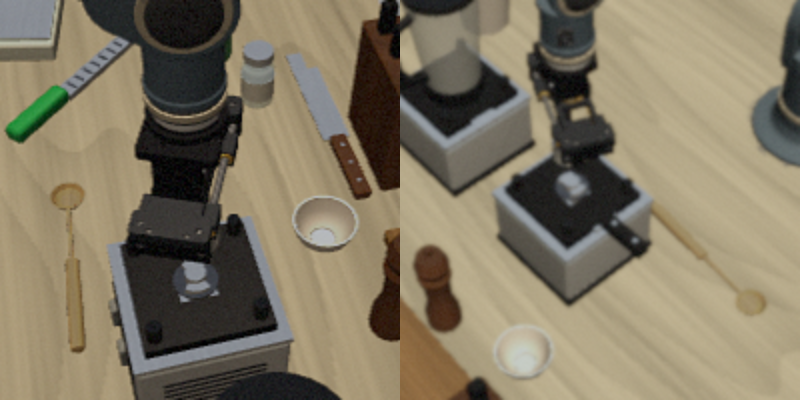

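The scene view shows the key home at (625,235), with its handle centred at y ≈ 46 mm. The spindle is bare at (572,187), and the coupling is in the gripper with its skirt about 80 mm above the seat.

```bash
python3 -c "
from plant import order,observe
print(observe()['grasp_force'],observe()['opening']);print(order.finish_job())"
```

```text
29.983300041159247 0.6410808213515962
the job is handed in; nothing more can be done
None
```

The job is handed in: the fork key is fully home in the slot, and the coupling, which unscrewed counter-clockwise, is held in the gripper about 80 mm above its seat, after about 24 s of robot time.

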